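# Set the cutting square on a label strip and clamp it

### The job

Get the board ready for cutting the label strip: take the square off its sloping rest and lay it flat on the cutting board, with its metal stock flush against the board's front edge and the ruled edge of its blade along the red cut line. Let go of it, then swing the hold-down bar over by its red tab so that it snaps down and clamps the blade. Leave the sample tubes and the marker where they lie.

Things in the scene. Friction and masses are not known exactly. Their poses are not given: they have to be found in the camera images.
- square_grip (a point): Centre of the blue grip rib on the stock (crosspiece) of a loose T-shaped cutting square, 0.18 kg. Rib 12 mm thick (x), 80 mm long (y), its top 13 mm above this point, the stock's top face 14 mm below it. Axes: x along the blade from stock to tip, y along the stock, z up out of the blade's face. It starts on the rest, blade upslope, z leaning 30 degrees from vertical. Mass centre about 50 mm to +x.
- square_heel (a point): Where the inner face of the square's aluminium stock (the face that goes flush; it reaches 8 mm below the blade's underside) meets the ruled edge (black ticks, the blade's -y edge), at the blade's underside: 12 mm in x, -18 mm in y, -19 mm in z from square_grip, same axes. Stock 24 mm (x) x 110 mm (y) x 13 mm, centred under the rib.
- square_tip (a point): Far end of the square's ruled edge, at the blade's underside, 163 mm in x from square_heel, same axes. Blade: steel, 36 mm wide (from this edge to +y, centred on the stock), 3 mm thick.
- rest: Fixed white sloping rest, 150 mm wide; the slope faces its own -x and rises at 30 degrees towards +x. Origin on the table under its middle. The square's stock sits in a channel 8 mm deep at the foot of the slope, about 60 mm above the table, against a low lip (1 mm lower than the blade's underside); the rib stands clear. Lift the square off at right angles to the slope.
- board_edge (a point): Middle of the upper front edge of the fixed cutting board (190 mm deep, 250 mm wide, 16 mm thick; aluminium front edge, green mat). The point is on the front face at the height of the board's top. x points from the front edge across the board, y along the edge, z up.
- cut_line (a point): Middle of the red cut line (1 mm wide, 56 mm long) across the paper label strip stuck flat on the board, in the 8 mm gap between two labels. The line runs along the board's x; axes as the board's. The blade is to lie on the +y side of the line, its ruled edge on the line.
- clamp_hinge (a point): Middle of the hinge axis of the hold-down bar (axis along the board's y), near the back edge of the board, 183 mm behind the front edge and 10 mm above the board's top. Axes as the board's.
- clamp (a joint): Angle (rad) of the hold-down bar: 0 down (on the 3 mm blade it stops at about 0.02), 1.65 fully up, where it starts, just past upright. An over-centre spring keeps it up above about 1.2 and snaps it down by itself below about 0.9; moving it takes under 0.2 N m. The steel bar, 182 mm long (y), lies 49 to 63 mm from the hinge axis, so that it comes down across the blade near its tip.
- clamp_tab (a point): Middle of the red tab (44 mm wide, 4 mm thick) on the hold-down bar, on its outer face (uppermost when down), 85 mm from the hinge axis; a small ridge at its free end, 101 mm from the axis. With the bar up this face looks away from the front edge: pull the tab from behind towards the front edge. Site x points along the tab to the hinge.
- tube_green: Bystander: sample tube with green cap, 92 mm long, 17 mm thick, lying on the table; origin under its middle.
- tube_purple: Bystander: sample tube with purple cap, 92 mm long, 17 mm thick, lying on the table; origin under its middle.
- marker: Bystander: white marker pen with red cap, 135 mm long, 16 mm thick, lying on the table; origin under its middle.
- drawer_unit: Fixed grey three-drawer unit to the left of the board, 254 mm deep (x), 189 mm wide (y), 204 mm high, with a thermometer and a carton on top (to 245 mm above the table); not part of the job, but the arm must go round or over it. Origin on the table under its middle.

How it is judged:
By the outcome, as a careful person would: the job done as asked, in the order asked, and still so for the second after the job is handed in, with the robot touching nothing.
It also fails if it takes over 61 s, if anything falls off the work surface, if the arm or the gripper's body presses on something with over 40 N, if the wrist force passes 120 N, or if a joint passes its speed limit or range.

### The arm

A 6-joint arm with a two-finger parallel gripper is mounted at the origin on a cart in front of the work surface, level with it; the furniture and walls round the work are solid. World frame = base frame: x ahead of the robot, y to its left, z up, the work surface at z = 0. Lengths are in mm, angles in rad, forces in N, time in s.
With the tool pointing down it reaches from about 350 to 775 mm from the base axis. Payload 7.3 kg.
Tool frame: the origin (TCP) lies at the very end of the fingers, on their centre line; the grasp point (between the pads) lies 19 mm behind it (bot.grip_point_offset is the distance from the TCP to the grasp point, in mm); z points along the fingers, y is the line along which they close (so a half turn about z gives the same grasp; the last joint's range is limited). The gripper opens to 92 mm and grips with 3 to 60 N. Pads are 19 mm wide; open, the fingers measure 130 mm over their backs; the gripper's body (75 mm by 190 mm) begins 47 mm behind the grasp point.
Start: joints at [0.957, 0.342, 1.524, -0, 1.275, -0.146], TCP at [236.724, 468.622, 226.741] pointing down, gripper open.
Joint ranges: [-2.53, 2.53], [-0.77, 2.02], [0.04, 2.7], [-1, 4.14], [0.28, 2.66], [-3.11, 3.11]. Speed limits (rad/s): [2.57, 2.57, 3.14, 3.14, 3.14, 3.14].

### API

Orientations are given as [roll, pitch, yaw] about the fixed x, y, z axes, in that order (R = Rz(yaw) Ry(pitch) Rx(roll)).
In Python, from plant import bot gives the robot as it stands. The module is installed in compiled form; this text tells all that it offers.
- The arm moves only by the shell command python3 -m jog 'ROWS' [OPENING]. ROWS is JSON, a list of rows, each a list of 6 numbers: the shift along the tool's x, y, z in mm, then the turn, a rotation vector about the tool's x, y, z in rad. In form: [[dx, dy, dz, rx, ry, rz], ...]. A call has 1 to 12 rows; each row shifts and turns the commanded pose from where the row before left it, along the tool's axes as they then stand; what a row does not reach is not made up. A row lasts 1/10 s, in which the tool goes at most 50 mm and 8.59 degrees, less where a joint would pass 70% of its speed; a pose out of reach is approached as far as the arm can. A call with a gripper value outside its range is refused whole. OPENING is the opening in per cent of the stroke, from 0 (shut) to 100 (fully open), set as the call begins (- or left out, the last holds). The fingers move at their own pace and stop on an object; the grip force is fixed at half the most. Time passes only in rows, so rows that do not move let the fingers close. It gives the time, the measured TCP pose, the force, the opening and the grip force at its end, in the units of the state.
- bot.get_obs(): the state, without advancing time (a new reading comes with each control period).
- bot.capture(name): name is "side" or "top"; returns the picture (420x560x3 uint8, red, green, blue); there is no depth.
- bot.camera_model(name): a dict with "fx", "fy", "cx", "cy" (pixels), "position" and "orientation" of the camera in the world. Camera axes: x right, y down, z forward; pixel columns grow to the right and rows downward; lengths in mm; the calibration is good to about 2 mm. A picture is of the moment at which its call begins. camera_model takes no time and is no camera call.
- bot.close_job(): hands the job in; it is judged then, once.
Trained networks look in the newest picture that a camera, given by its name, has taken for a name from the list of things; names that differ only in an ending like _2 or _b are one class to them, and where a whole thing is asked for, a point or a joint stands for the part that bears it (a point fixed in the world has none). Each returns a list of dicts, best first, with "p" (0 to 1); they miss things now and then, are a little off and sometimes report something else, mostly with a low value. They report only what shows in the picture. A call takes as long as a camera call.
- bot.outline_of(target, camera): "mask" (420x560 bool, what is visible of it) and "pixel" ([column, row] in pixels, amid what is visible of it).
The state is a dict: "time": time; "joint_positions": joint angles; "dq": joint speeds; "tau": joint torques, N m; "tool_pos": TCP position; "tcp_rot": TCP orientation; "contact_force": force on the tool from outside, world axes, zero at the start; "moment": the same for the moment, N m; "grip_width": finger opening in mm; "finger_force": force on a finger pad.
Only numpy, scipy, OpenCV 4.12 (cv2) and the standard library are available. Lean on these libraries where they do the work, as an engineer would, in place of code of your own. Each camera call takes 0.05 s, during which the arm holds its last target. There are 200 camera calls.

## Working session

There is one attempt and no reset: what is moved stays moved. The work goes in short steps, Python scripts to look and compute and a shell command to move; the robot and the scene stay as the last step left them, time stands still between calls to the robot, and variables do not carry over. Pictures are saved under pics/ and viewed, at most 10 in all, crops included, and the job is handed in when it is done.

```bash
mkdir -p pics; python3 - <<'E'
from plant import bot
import cv2,json
o=bot.get_obs();print(o['tool_pos'],o['tcp_rot'],o['grip_width'],o['contact_force'])
for c in('side','top'):
    im=bot.capture(c);cv2.imwrite(f'pics/{c}0.png',im[:,:,::-1]);m=bot.camera_model(c);print(c,m)
    for t in('square_grip','square_heel','square_tip','rest','board_edge','cut_line','clamp_hinge','clamp_tab','clamp','tube_green','marker'):
        try:
            r=bot.outline_of(t,c);print(t,[(round(float(d['p']),2),[round(float(v),1) for v in d['pixel']],int(d['mask'].sum())) for d in r[:2]])
        except Exception as e: print(t,e)
E
```

```text
[236.44766225 468.28397616 226.04121412] [-3.14004354e+00 -2.49312953e-04  2.67383010e+00] 91.82111541634634 [-0.19490211 -0.16744864  0.3827564 ]
side {'fx': 509.3670190566031, 'fy': 509.3670190566031, 'cx': 280.1676546956479, 'cy': 208.57587019722015, 'position': array([  393.1297121 , -1133.39290839,   994.95712791]), 'orientation': array([-2.2717541 ,  0.00270979, -0.13989431])}
square_grip [(0.7, [295.9, 290.2], 1242)]
square_heel [(0.65, [292.8, 291.7], 1227), (0.58, [230.1, 270.5], 227)]
square_tip [(0.59, [298.7, 291.1], 1210)]
rest [(0.76, [322.3, 310.9], 4689), (0.42, [232.7, 270.2], 240)]
board_edge [(0.69, [300.9, 226.2], 3792)]
cut_line [(0.56, [284.9, 222.9], 545), (0.32, [292.5, 289.8], 1266)]
clamp_hinge [(0.86, [304.5, 228.1], 3726)]
clamp_tab [(0.69, [329.5, 207.2], 310), (0.49, [285.2, 222.6], 582)]
clamp []
tube_green [(0.44, [223.4, 210.7], 79)]
marker [(0.55, [229.5, 269.6], 259)]
top {'fx': 450.90574549177825, 'fy': 450.90574549177825, 'cx': 275.84390329428555, 'cy': 201.62275851189685, 'position': array([ 278.02828034,  -73.47441001, 1213.102744  ]), 'orientation': array([-2.92156015, -0.00428344, -1.62297663])}
square_grip [(0.57, [382.2, 188.9], 1334)]
square_heel [(0.91, [384.0, 187.6], 1315)]
square_tip [(0.68, [385.3, 187.5], 1267), (0.57, [260.9, 201.1], 967)]
rest [(0.69, [384.1, 174.4], 3513)]
board_edge [(0.89, [261.2, 178.9], 5960)]
cut_line [(0.88, [258.1, 202.8], 910)]
clamp_hinge []
clamp_tab [(0.98, [262.2, 147.1], 408)]
clamp [(0.75, [263.8, 146.9], 476)]
tube_green [(0.74, [221.3, 262.0], 181), (0.62, [263.3, 148.4], 559)]
marker [(0.67, [314.5, 255.2], 302), (0.6, [261.6, 181.3], 5678)]
```

```bash
python3 - <<'E'
import cv2
t=cv2.imread('pics/top0.png')[120:290,190:450];s=cv2.imread('pics/side0.png')[180:370,190:450]
cv2.imwrite('pics/a.png',cv2.resize(t,None,fx=3,fy=3,interpolation=2));cv2.imwrite('pics/b.png',cv2.resize(s,None,fx=3,fy=3,interpolation=2))
E
```

```text
(no output)
```

View pics/a.png

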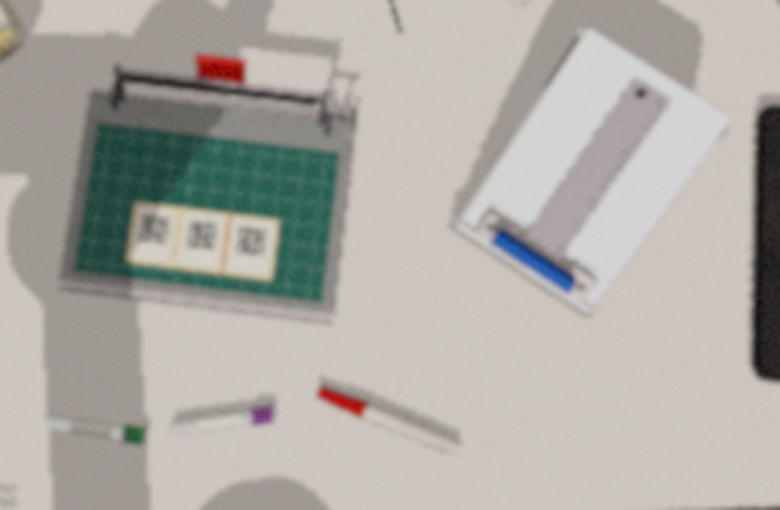

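View pics/b.png

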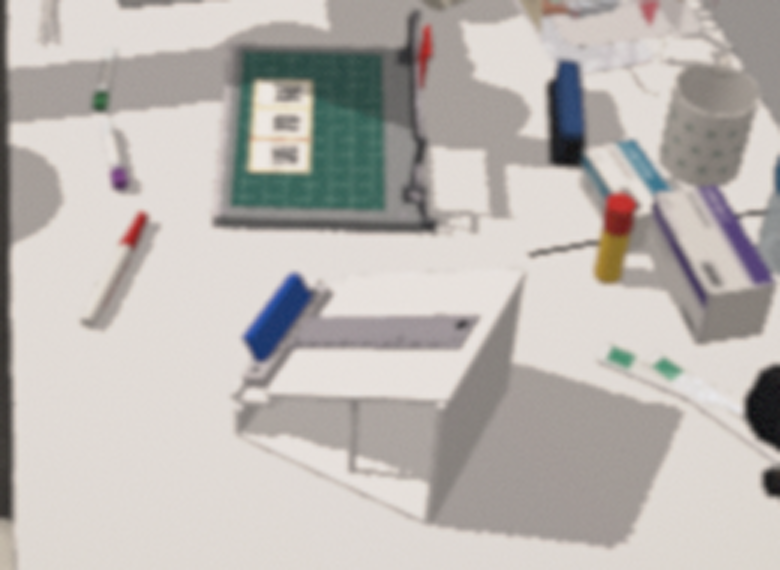

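View pics/top0.png

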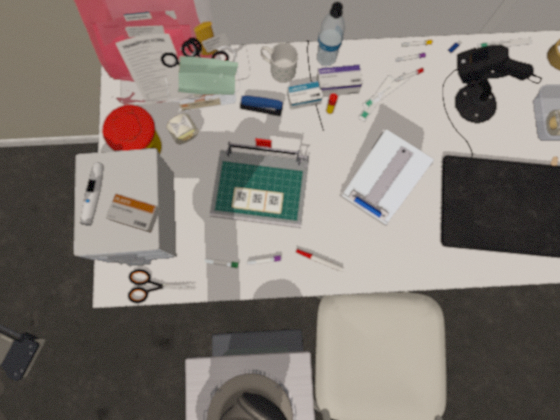

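The top view shows the board at (260,180), red line crop ~(233,243), i.e. px (268,201); the rest with the blue rib is at (368,207). The clamp is up with its red tab at (263,143). The tubes and marker lie in front of the board.

```bash
cat > h.py <<'E'
import numpy as np,cv2
from scipy.spatial.transform import Rotation as R
from plant import bot
CM={c:bot.camera_model(c) for c in('top','side')}
def rot(o): return R.from_euler('xyz',o).as_matrix()
def ray(c,uv):
    m=CM[c];uv=np.atleast_2d(uv).astype(float)
    d=np.c_[(uv[:,0]-m['cx'])/m['fx'],(uv[:,1]-m['cy'])/m['fy'],np.ones(len(uv))]
    return m['position'],d@rot(m['orientation']).T
def bp(c,uv,z):
    p,d=ray(c,uv);return p+d*((z-p[2])/d[:,2])[:,None]
def pj(c,P):
    m=CM[c];q=(np.atleast_2d(P)-m['position'])@rot(m['orientation'])
    return np.c_[q[:,0]/q[:,2]*m['fx']+m['cx'],q[:,1]/q[:,2]*m['fy']+m['cy']]
def tri(a,b):
    p,d=ray('top',a);q,e=ray('side',b);d=d[0]/np.linalg.norm(d);e=e[0]/np.linalg.norm(e)
    s=np.linalg.lstsq(np.c_[d,-e],q-p,rcond=None)[0];A=p+d*s[0];B=q+e*s[1]
    return (A+B)/2,np.linalg.norm(A-B)
E
python3 - <<'E'
from h import *
np.set_printoptions(precision=1,suppress=True)
for c in('top','side'):
    im=cv2.imread(f'pics/{c}0.png');b,g,r=[im[:,:,i].astype(int) for i in range(3)]
    blue=(b-r>50);blue[:, :]&=True
    n,l,st,ce=cv2.connectedComponentsWithStats(blue.astype(np.uint8))
    for i in range(1,n):
        if st[i,4]>60: 
            mr=cv2.minAreaRect(np.argwhere(l==i)[:,::-1].astype(np.float32));print(c,'blue',ce[i],st[i,4],mr)
    gm=((g-r>25)&(g-b>-5));n,l,st,ce=cv2.connectedComponentsWithStats(gm.astype(np.uint8))
    i=1+np.argmax(st[1:,4]);mr=cv2.minAreaRect(np.argwhere(l==i)[:,::-1].astype(np.float32))
    bx=cv2.boxPoints(mr);print(c,'mat',mr,'\n',bp(c,bx,16))
    red=((r-g>25)&(r-b>25))
    n,l,st,ce=cv2.connectedComponentsWithStats(red.astype(np.uint8),connectivity=8)
    for i in range(1,n):
        if st[i,4]>3 and 195<ce[i][0]<360 and 130<ce[i][1]<270: print(c,'red',ce[i],st[i],bp(c,ce[i],16))
    for t in('board_edge',):
        k=bot.outline_of(t,c)[0]['mask'].astype(np.uint8)
        q=cv2.findContours(k,0,2)[0];q=max(q,key=cv2.contourArea);ap=cv2.approxPolyDP(q,4,True)[:,0];print(c,t,ap.tolist(),'\n',bp(c,ap,16))
E
```

```text
top blue [305.5  85.8] 99 ((303.4729919433594, 86.33782958984375), (4.438772678375244, 29.427419662475586), 80.53767395019531)
top blue [260.9 101.9] 307 ((261.453857421875, 101.86923217773438), (39.567081451416016, 8.31032657623291), 7.125016689300537)
top blue [367.4 206.5] 151 ((367.6538391113281, 206.76922607421875), (29.67646026611328, 4.992301940917969), 33.690067291259766)
top mat ((258.77691650390625, 190.2846221923828), (81.98694610595703, 49.24178695678711), 7.125016689300537) 
 [[ 531.4   73.    16. ]
 [ 668.9   53.    16. ]
 [ 628.1 -170.7   16. ]
 [ 492.1 -145.3   16. ]]
top red [262.9 142.5] [254 137  18  12 160] [[716.5 -65.2  16. ]]
top red [303.9 253.3] [295 248  18  11 102] [[ 400.9 -159.5   16. ]]
top board_edge [[229, 142], [218, 155], [209, 215], [298, 227], [308, 157], [275, 148], [268, 138], [256, 138], [252, 145]] 
 [[ 722.8   29.6   16. ]
 [ 686.2   61.3   16. ]
 [ 517.4   89.7   16. ]
 [ 472.3 -148.4   16. ]
 [ 667.6 -188.6   16. ]
 [ 698.6  -98.2   16. ]
 [ 729.1  -80.1   16. ]
 [ 730.8  -46.4   16. ]
 [ 710.7  -34.4   16. ]]
side blue [379.5 212.9] 125 ((3
[... 627 characters left out ...]
d [354.3 137.9] [352 131   6  16  43] [[868.2 364.8  16. ]]
side red [358.2 163.8] [357 161   3   7  15] [[841.2 207.2  16. ]]
side red [200.8 163.3] [197 162   7   4  10] [[323.  285.1  16. ]]
side red [214.4 162.9] [210 162   8   4  12] [[368.1 280.8  16. ]]
side red [331.2 197.2] [329 188   6  21  91] [[714.3  47.1  16. ]]
side red [282.5 226. ] [281 226   4   1   4] [[548.1 -61.9  16. ]]
side red [234.4 256.3] [229 250  11  13  73] [[ 403.1 -163.3   16. ]]
side board_edge [[333, 190], [328, 185], [322, 196], [267, 195], [261, 254], [333, 255]] 
 [[ 727.5   81.    16. ]
 [ 717.5  108.2   16. ]
 [ 687.7   56.6   16. ]
 [ 521.2   85.6   16. ]
 [ 474.6 -165.    16. ]
 [ 665.9 -196.2   16. ]]
```

```bash
cat >> h.py <<'E'
def rect(c,im,O,yaw,z,xs,ys):
    X,Y=np.meshgrid(xs,ys,indexing='ij');cy,sy=np.cos(yaw),np.sin(yaw)
    P=np.stack([O[0]+cy*X-sy*Y,O[1]+sy*X+cy*Y,0*X+z],-1).reshape(-1,3)
    uv=pj(c,P).astype(np.float32).reshape(X.shape+(2,))
    return cv2.remap(im,uv[...,0],uv[...,1],cv2.INTER_CUBIC)
E
python3 - <<'E'
from h import *
tile=[]
for c in('top','side'):
    im=cv2.imread(f'pics/{c}0.png')
    a=rect(c,im,(495,-32),-0.175,16,np.arange(200,-30,-.5),np.arange(145,-145,-.75))
    tile.append(a)
cv2.imwrite('pics/r.png',np.hstack(tile))
E
```

```text
(no output)
```

View pics/r.png

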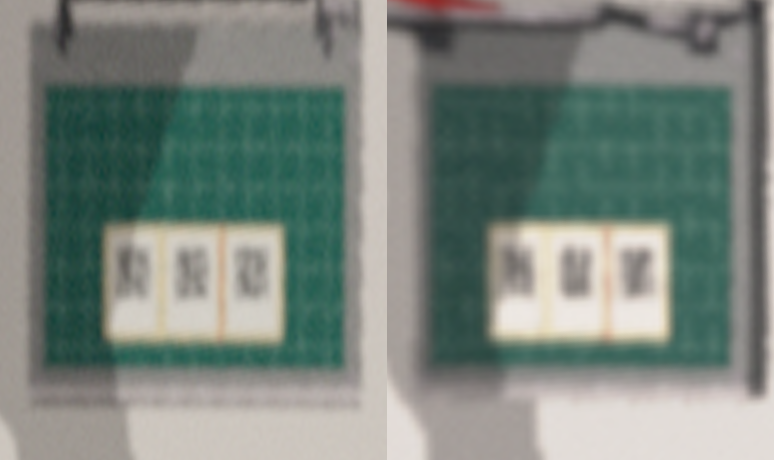

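Rectified views (top left, side right) agree. The red line is at column ≈221/607 and rows 225-340, the front edge is near row 400, and the board spans columns 29-361.

```bash
python3 - <<'E'
from h import *
np.set_printoptions(precision=1,suppress=True,linewidth=150)
O=(495,-32);yw=-.175
for c in('top','side'):
    im=cv2.imread(f'pics/{c}0.png').astype(np.float32)
    ys=np.arange(-10,-32,-.25)
    def off(y):
        m=(y-y.min());w=np.clip(m-0.4*m.max(),0,None);return (w*ys).sum()/w.sum()
    for x0 in(33,43,53,63,73):
        a=rect(c,im,O,yw,16,np.arange(x0,x0+10,1.),ys);v=(a[...,2]-a[...,1]).mean(0);print(c,x0,off(v),end=' ')
    print()
    # side board edges, mat edges : gradient maxima
    for x0 in(20,60,100,140):
        for rng in((140,105),(-100,-140)):
            yy=np.arange(rng[0],rng[1],-.5);a=rect(c,im,O,yw,16,np.arange(x0,x0+30,1.),yy);g=(a[...,1]-a[...,2]).mean(0)
            d=np.abs(np.gradient(cv2.GaussianBlur(g[None],(0,0),2)[0]));print('mat',x0,yy[d.argmax()],end=' ')
    print()
    xx=np.arange(30,-15,-1.)
    for y0 in(-120,-60,0,60):
        a=rect(c,im,O,yw,16,xx,np.arange(y0,y0+50,1.)).mean(2).mean(1);print(y0,a[::2])
E
```

```text
top 33 -20.703428839771853 top 43 -20.94213348533402 top 53 -20.694153782672977 top 63 -20.96736117208037 top 73 -20.887112033280545 
mat 20 111.5 mat 20 -111.5 mat 60 111.0 mat 60 -112.0 mat 100 110.5 mat 100 -112.0 mat 140 110.5 mat 140 -112.0 
-120 [ 90.1  93.2  93.3  91.   88.5  88.7  96.9 110.8 125.1 134.  140.9 151.5 164.6 173.9 175.4 171.3 170.1 178.7 189.4 195.5 197.3 197.  196.9]
-60 [149.2 118.8  94.9  82.9  78.5  79.1  89.6 108.  124.8 134.8 141.7 150.7 162.7 171.1 171.8 167.5 169.  180.  190.6 195.9 197.4 197.4 196.8]
0 [145.2 115.9  93.   81.7  78.   80.7  92.9 110.6 126.1 134.4 141.3 151.7 163.3 170.  169.3 165.3 168.9 180.6 190.7 195.3 196.5 196.4 195.9]
60 [ 67.1  65.9  64.   60.8  57.1  58.8  68.3  80.9  91.8  98.5 105.2 114.6 125.2 130.  126.6 121.8 126.1 138.5 148.7 152.5 153.1 152.9 152.5]
side 33 -20.32341913179014 side 43 -20.4490485428604 side 53 -20.424460916814482 side 63 -20.422722282303774 side 73 -19.6587895182186 
mat 20 111.5 mat 20 -110.5 mat 60 112.5 mat 60 -112.5 mat 100 113.5 mat 100 -111.5 mat 140 110.5 mat 140 -111.5 
-120 [ 98.5 101.5 101.6  98.6  95.8  97.1 105.9 120.8 134.2 143.8 152.7 165.2 180.4 192.9 201.5 208.3 214.5 218.5 220.  220.6 220.5 220.5 220.6]
-60 [151.3 120.2  98.9  87.6  84.3  89.1 101.9 119.3 133.8 143.9 153.8 166.5 179.7 190.7 199.8 207.9 214.7 218.6 220.3 220.5 220.3 220.4 220.7]
0 [151.5 120.9 100.6  89.7  87.7  92.6 104.4 120.3 133.  142.9 153.5 166.3 178.  187.  192.4 195.2 197.9 199.7 200.4 200.9 200.8 200.5 200.5]
60 [ 79.3  74.1  69.7  66.2  65.3  69.6  78.9  89.1  97.3 104.9 112.8 122.3 131.2 138.2 143.5 148.8 153.9 157.2 159.  159.7 159.6 159.3 159.2]
```

```bash
cat >> h.py <<'E'
def ribmask(im,c,box):
    b,g,r=[im[:,:,i].astype(float) for i in range(3)]
    w=np.clip(b-r-20,0,60)/60;m=np.zeros_like(w);x0,y0,x1,y1=box;m[y0:y1,x0:x1]=w[y0:y1,x0:x1];return m
def ribrend(c,p,Rm):
    q=np.array([[x,y,z] for x in(-6,6) for y in(-40,40) for z in(-14,13)])@Rm.T+p
    h=cv2.convexHull(pj(c,q).astype(np.float32));S=8;k=np.zeros((420*S,560*S),np.uint8)
    cv2.fillConvexPoly(k,np.round((h+.5)*S-.5).astype(np.int32),255)
    k=cv2.resize(k,(560,420),interpolation=cv2.INTER_AREA)/255.;return cv2.GaussianBlur(k,(0,0),.8)
def mom(m):
    v,u=np.indices(m.shape);s=m.sum();cu,cv=(m*u).sum()/s,(m*v).sum()/s
    a=(m*(u-cu)**2).sum()/s;b=(m*(v-cv)**2).sum()/s;d=(m*(u-cu)*(v-cv)).sum()/s
    return np.array([cu,cv,10*np.arctan2(2*d,a-b)/2]),s
E
python3 - <<'E'
from h import *
from scipy.optimize import least_squares
np.set_printoptions(precision=2,suppress=True)
box={'top':(340,185,400,235),'side':(255,260,310,310)}
M={}
for c in box: M[c]=mom(ribmask(cv2.imread(f'pics/{c}0.png'),c,box[c]));print(c,M[c])
def Rq(y): return (R.from_euler('z',y)*R.from_euler('y',-np.pi/6)).as_matrix()
def f(p): return np.concatenate([mom(ribrend(c,p[:3],Rq(p[3])))[0]-M[c][0] for c in box])
p0=np.r_[tri(M['top'][0][:2],M['side'][0][:2])[0],-.6];print(p0)
s=least_squares(f,p0,diff_step=[.01,.01,.02,.02],x_scale=[10,10,10,.1]);print(s.x,s.fun,s.cost)
for c in box: print(mom(ribrend(c,s.x[:3],Rq(s.x[3])))[1])
E
```

```text
top (array([367.51, 206.64,   5.83]), np.float64(155.96666666666664))
side (array([281.89, 285.1 ,  -9.8 ]), np.float64(267.58333333333337))
[ 507.91 -328.58   69.3    -0.6 ]
[ 508.26 -327.87   70.05   -0.66] [-0.02 -0.13  0.01 -0.1   0.07  0.01] 0.01688584201445498
222.71764705882362
370.45490196078447
```

```bash
python3 - <<'E'
from h import *
t=cv2.imread('pics/top0.png')[188:226,346:392];s=cv2.imread('pics/side0.png')[264:310,262:308]
f=lambda a:cv2.resize(a,(390,390*a.shape[0]//a.shape[1]),interpolation=0)
a,b=f(t),f(s);h=max(a.shape[0],b.shape[0]);a=np.pad(a,((0,h-a.shape[0]),(0,0),(0,0)));cv2.imwrite('pics/z.png',np.hstack([a,b]))
E
```

```text
(no output)
```

View pics/z.png

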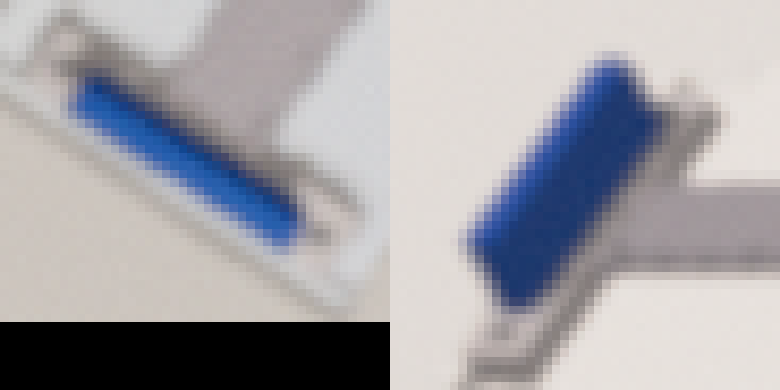

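The zoom shows the rib's blue top face and its darker upslope face in both views. The rib ends in the top view are at about (356,199) and (380,216). The dark face was partly lost by my threshold, so I'll refit with a hard mask.

```bash
python3 - <<'E'
from h import *
from scipy.optimize import least_squares
np.set_printoptions(precision=2,suppress=True)
box={'top':(340,185,400,235),'side':(255,260,310,310)}
def Rq(y): return (R.from_euler('z',y)*R.from_euler('y',-np.pi/6)).as_matrix()
for th in(15,30):
    M={}
    for c in box:
        im=cv2.imread(f'pics/{c}0.png').astype(float);x0,y0,x1,y1=box[c];m=np.zeros((420,560));m[y0:y1,x0:x1]=(im[y0:y1,x0:x1,0]-im[y0:y1,x0:x1,2]>th);M[c]=mom(m);print(c,M[c])
    def f(p): return np.concatenate([mom(ribrend(c,p[:3],Rq(p[3])))[0]-M[c][0] for c in box])
    s=least_squares(f,[508,-328,70,-.65],diff_step=[.01,.01,.02,.02],x_scale=[10,10,10,.1]);print(s.x,s.fun)
    print([mom(ribrend(c,s.x[:3],Rq(s.x[3])))[1] for c in box])
p=s.x;Rm=Rq(p[3])
for n,d in(('stock corners',[[-12,55,-14],[-12,-55,-14],[12,55,-14],[12,-55,-14]]),('tipmid',[[175,0,-16]]),):
    print(n,[pj(c,np.array(d)@Rm.T+p[:3]).tolist() for c in box])
E
```

```text
top (array([367.57, 206.71,   5.9 ]), np.float64(216.0))
side (array([282.04, 285.23,  -9.8 ]), np.float64(336.0))
[ 508.42 -328.14   69.74   -0.65] [-0.05 -0.23 -0.08 -0.21  0.09 -0.04]
[np.float64(223.286274509804), np.float64(370.27843137254916)]
top (array([367.59, 206.69,   5.87]), np.float64(181.0))
side (array([281.97, 285.17,  -9.83]), np.float64(310.0))
[ 508.31 -328.08   69.97   -0.65] [-0.03 -0.18 -0.08 -0.15  0.05  0.01]
[np.float64(226.22745098039223), np.float64(371.8745098039217)]
stock corners [[[347.6155194409779, 197.35599188959483], [383.1170601952383, 220.4797781030959], [352.57461343079314, 189.9649933016111], [388.3715855512926, 213.16192463141957]], [[291.53405694489584, 274.47294492550736], [269.2646670332342, 304.9331878271625], [299.03319631701885, 274.21559327283404], [276.9357155802213, 305.0615455141897]]]
tipmid [[[406.95258636483675, 148.72386032753562]], [[345.82558715422874, 289.298554966006]]]
```

```bash
cat >> h.py <<'E'
G0=np.array([508.3,-328.1,70.0]);YR=-.65;O=np.array([495,-32,16.]);YB=-.175
def Rq(y,t=np.pi/6): return (R.from_euler('z',y)*R.from_euler('y',-t)).as_matrix()
FLIP=np.array([[0,1,0],[1,0,0],[0,0,-1.]])  # square axes -> tool axes (tool x=sq y, tool y=sq x, tool z=-sq z)
def plan(pos,Rt,n,P=None,Rc=None):
    o=bot.get_obs()
    P=o['tool_pos'] if P is None else np.array(P,float); Rc=rot(o['tcp_rot']) if Rc is None else Rc
    t=Rc.T@(np.array(pos,float)-P);r=R.from_matrix(Rc.T@Rt).as_rotvec()/n
    S=sum(R.from_rotvec(r*k).as_matrix() for k in range(n));d=np.linalg.solve(S,t)
    print(n,'rows',np.round(d,2).tolist(),np.round(r,4).tolist(),'total',np.round(t,1),'deg/row %.2f'%np.degrees(np.linalg.norm(r)))
    return d,r
E
python3 - <<'E'
from h import *
o=bot.get_obs();P=o['tool_pos']+[0,0,105]
Rd=Rq(YR,0)@FLIP
d,r=plan((470,-300,280),Rd,24,P)
T=rot(o['tcp_rot'])
for k in range(24):
    P=P+T@d;T=T@R.from_rotvec(r).as_matrix()
    if k%4==3: print(P.round(),np.hypot(*P[:2]).round())
Rm=Rq(YR)
plan(G0+Rm@[0,0,69],Rm@FLIP,10,P,Rd)
E
```

```text
24 rows [-38.14, 1.21, 2.15] [0.0, -0.0, 0.073] total [-554.8 -580.8   51.7] deg/row 4.18
[367. 390. 323.] 535.0
[469. 277. 314.] 544.0
[533. 139. 306.] 551.0
[556. -11. 297.] 556.0
[ 534. -162.  289.] 558.0
[ 470. -300.  280.] 558.0
10 rows [0.08, -2.27, 15.08] [-0.0524, -0.0, 0.0] total [  0.8  13.  150.2] deg/row 3.00
```

```bash
python3 -m jog '[[0,0,-35,0,0,0],[0,0,-35,0,0,0],[0,0,-35,0,0,0],[-38.1,1.2,2.1,0,0,0.073],[-38.1,1.2,2.1,0,0,0.073],[-38.1,1.2,2.1,0,0,0.073],[-38.1,1.2,2.1,0,0,0.073],[-38.1,1.2,2.1,0,0,0.073],[-38.1,1.2,2.1,0,0,0.073],[-38.1,1.2,2.1,0,0,0.073],[-38.1,1.2,2.1,0,0,0.073],[-38.1,1.2,2.1,0,0,0.073]]' 45 && python3 -m jog '[[-38.1,1.2,2.1,0,0,0.073],[-38.1,1.2,2.1,0,0,0.073],[-38.1,1.2,2.1,0,0,0.073],[-38.1,1.2,2.1,0,0,0.073],[-38.1,1.2,2.1,0,0,0.073],[-38.1,1.2,2.1,0,0,0.073],[-38.1,1.2,2.1,0,0,0.073],[-38.1,1.2,2.1,0,0,0.073],[-38.1,1.2,2.1,0,0,0.073],[-38.1,1.2,2.1,0,0,0.073],[-38.1,1.2,2.1,0,0,0.073],[-38.1,1.2,2.1,0,0,0.073]]' && python3 -m jog '[[-38.1,1.2,2.1,0,0,0.073],[-38.1,1.2,2.1,0,0,0.073],[-38.1,1.2,2.1,0,0,0.073],[0,0,0,0,0,0]]'
python3 - <<'E'
from h import *
Rm=Rq(YR);o=bot.get_obs();print(o['time'],o['joint_positions'].round(2));plan(G0+Rm@[0,0,69],Rm@FLIP,10)
E
```

```text
time: 2.5
tool_pos: [489.2, 243.0, 312.6]
tcp_rot: [3.142, -0.0, 2.014]
contact_force: [0.1, 0.5, 0.2]
grip_width: 41.5
finger_force: 0.0
time: 3.7
tool_pos: [521.5, -199.0, 287.4]
tcp_rot: [3.142, -0.0, 1.138]
contact_force: [0.6, 0.1, -0.0]
grip_width: 41.1
finger_force: 0.0
time: 4.1
tool_pos: [467.7, -302.7, 280.7]
tcp_rot: [-3.141, 0.001, 0.915]
contact_force: [-0.5, 1.1, 0.2]
grip_width: 41.6
finger_force: 0.0
4.1 [-0.71  0.37  1.34 -0.    1.44 -0.06]
10 rows [0.44, -2.27, 15.16] [-0.0524, 0.0003, -0.0005] total [  4.6  13.2 151. ] deg/row 3.00
```

```bash
python3 -m jog '[[0.4,-2.3,15.2,-0.052,0,0],[0.4,-2.3,15.2,-0.052,0,0],[0.4,-2.3,15.2,-0.052,0,0],[0.4,-2.3,15.2,-0.052,0,0],[0.4,-2.3,15.2,-0.052,0,0],[0.4,-2.3,15.2,-0.053,0,0],[0.4,-2.3,15.2,-0.053,0,0],[0.4,-2.3,15.2,-0.053,0,0],[0.4,-2.3,15.2,-0.053,0,0],[0.4,-2.3,15.2,-0.053,0,0],[0,0,0,0,0,0]]'
python3 - <<'E'
from h import *
Rm=Rq(YR);plan(G0+Rm@[0,0,-11],Rm@FLIP,1)
ims=[]
for c,b in(('top',(330,130,430,230)),('side',(240,230,340,330))):
    im=bot.capture(c)[:,:,::-1];ims.append(cv2.resize(im[b[1]:b[3],b[0]:b[2]],(390,390),interpolation=2))
    o=bot.get_obs();print(pj(c,o['tool_pos']))
cv2.imwrite('pics/g.png',np.hstack(ims))
E
```

```text
time: 5.2
tool_pos: [480.5, -300.5, 126.5]
tcp_rot: [2.627, -0.001, 0.923]
contact_force: [-0.2, -0.5, -0.4]
grip_width: 40.9
finger_force: 0.0
1 rows [-5.29, 6.06, 79.31] [-0.0086, -0.0024, 0.0015] total [-5.3  6.1 79.3] deg/row 0.52
[[363.00072071 212.08304358]]
[[270.18466297 260.86380402]]
```

View pics/g.png

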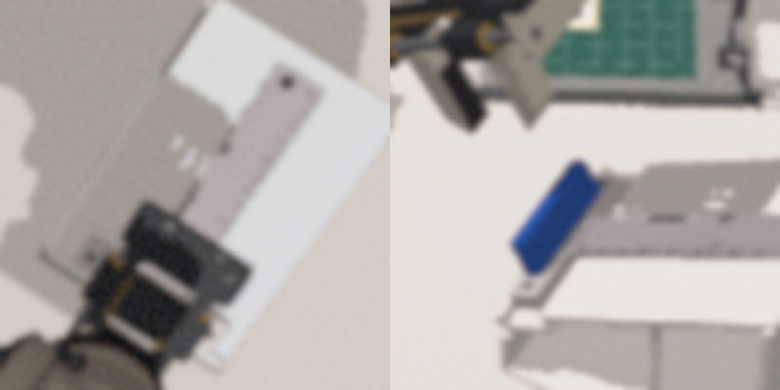

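The gripper is over the rib, with the fingers straddling along the blade axis, and the rib is still in place at (280,285) in the side view. I'll correct by (-5.3, 6.1) and descend.

```bash
python3 -m jog '[[-2.6,3,12,-0.004,-0.001,0],[-2.6,3,12,-0.004,-0.001,0],[0,0,12,0,0,0],[0,0,0,0,0,0]]'
python3 - <<'E'
from h import *
Rm=Rq(YR);plan(G0+Rm@[0,0,-11],Rm@FLIP,1)
E
```

```text
time: 5.7
tool_pos: [501.9, -325.8, 112.2]
tcp_rot: [2.628, -0.0, 0.921]
contact_force: [0.4, 0.7, 0.2]
grip_width: 41.3
finger_force: 0.0
1 rows [2.0, -14.95, 50.91] [-0.0098, -0.0008, 0.0004] total [  2.  -15.   50.9] deg/row 0.57
```

```bash
python3 - <<'E'
from h import *
np.set_printoptions(precision=3,suppress=True)
o=bot.get_obs();print(o['joint_positions'],o['dq'],o['tool_pos'],o['contact_force'],o['tau'])
E
python3 -m jog '[[0,0,0,0,0,0],[0,0,0,0,0,0]]'
```

```text
[-0.724  0.402  1.946  0.133  0.283 -0.192] [ 0.004 -0.025  0.036 -0.002  0.009  0.   ] [ 501.895 -325.789  112.16 ] [0.377 0.667 0.155] [ -0.169 -40.436 -19.564   0.194  -2.314   0.029]
time: 5.9
tool_pos: [500.9, -324.5, 112.8]
tcp_rot: [2.628, -0.001, 0.922]
contact_force: [0.6, -0.5, -0.4]
grip_width: 41.4
finger_force: 0.0
```

Joint 5 sits at its lower limit (0.283), so the tool cannot tilt out squarely there. I'll lean the gripper sideways in the rib's plane (about tool y, +0.3), which keeps the pads parallel to the rib.

```bash
cat >> h.py <<'E'
def Ry(a): return R.from_euler('y',a).as_matrix()
E
python3 - <<'E'
from h import *
Rm=Rq(YR);plan(G0+Rm@[0,5,50],Rm@FLIP@Ry(.32),6)
E
```

```text
6 rows [1.3, -2.41, -1.32] [-0.0017, 0.0532, -0.0001] total [  6.6 -14.5  -8.8] deg/row 3.05
```

```bash
python3 -m jog '[[1.3,-2.4,-1.3,0,0.053,0],[1.3,-2.4,-1.3,0,0.053,0],[1.3,-2.4,-1.3,-0.002,0.053,0],[1.3,-2.4,-1.3,-0.002,0.053,0],[1.3,-2.4,-1.3,-0.003,0.053,0],[1.3,-2.4,-1.3,-0.003,0.053,0],[0,0,0,0,0,0],[0,0,0,0,0,0]]'
python3 - <<'E'
from h import *
Rm=Rq(YR);plan(G0+Rm@[0,5,15],Rm@FLIP@Ry(.32),6);print(bot.get_obs()['joint_positions'].round(3))
E
```

```text
time: 6.7
tool_pos: [491.4, -309.8, 113.1]
tcp_rot: [2.599, -0.266, 1.076]
contact_force: [0.7, 0.5, -0.2]
grip_width: 41.2
finger_force: 0.0
6 rows [-1.67, -0.04, 5.52] [-0.0002, 0.0021, -0.0004] total [-9.8 -0.2 33.2] deg/row 0.12
[-0.935  0.409  1.992  0.982  0.535 -1.181]
```

```bash
python3 -m jog '[[-1.7,0,5.5,0,0.002,0],[-1.7,0,5.5,0,0.002,0],[-1.7,0,5.5,0,0.002,0],[-1.7,0,5.5,0,0.002,0],[-1.6,0,5.5,0,0.002,0],[-1.6,0,5.6,0,0.002,0],[0,0,0,0,0,0],[0,0,0,0,0,0]]'
python3 - <<'E'
from h import *
Rm=Rq(YR);plan(G0+Rm@[0,5,-9],Rm@FLIP@Ry(.32),6);print(bot.get_obs()['joint_positions'].round(3))
E
```

```text
time: 7.5
tool_pos: [505.8, -319.3, 82.8]
tcp_rot: [2.597, -0.278, 1.084]
contact_force: [0.2, -0.6, -0.3]
grip_width: 41.1
finger_force: 0.0
6 rows [-1.33, -0.0, 3.73] [-0.0003, -0.0002, -0.0003] total [-8.   0.  22.4] deg/row 0.03
[-0.93   0.492  1.97   1.082  0.514 -1.29 ]
```

```bash
python3 -m jog '[[-1.3,0,3.7,0,0,0],[-1.3,0,3.7,0,0,0],[-1.3,0,3.7,0,0,0],[-1.3,0,3.7,0,0,0],[-1.3,0,3.7,0,0,0],[-1.3,0,3.7,0,0,0],[0,0,0,0,0,0],[0,0,0,0,0,0]]' && python3 -m jog '[[0,0,0,0,0,0],[0,0,0,0,0,0],[0,0,0,0,0,0],[0,0,0,0,0,0],[0,0,0,0,0,0],[0,0,0,0,0,0],[0,0,0,0,0,0],[0,0,0,0,0,0]]' 0
python3 - <<'E'
from h import *
Rm=Rq(YR);plan(G0+Rm@[0,5,-9],Rm@FLIP@Ry(.32),6);plan(G0+Rm@[0,5,41],Rm@FLIP@Ry(.32),8)
E
```

```text
time: 8.3
tool_pos: [514.9, -326.7, 62.5]
tcp_rot: [2.597, -0.278, 1.084]
contact_force: [0.2, 0.3, 0.4]
grip_width: 41.2
finger_force: 0.0
time: 9.1
tool_pos: [514.9, -326.8, 62.8]
tcp_rot: [2.596, -0.278, 1.084]
contact_force: [-1.9, 1.3, 1.2]
grip_width: 11.7
finger_force: 30.0
6 rows [-0.04, -0.04, 0.08] [-0.0002, -0.0002, -0.0003] total [-0.2 -0.2  0.5] deg/row 0.02
8 rows [1.94, -0.03, -5.87] [-0.0001, -0.0002, -0.0002] total [ 15.6  -0.3 -47. ] deg/row 0.02
```

Gripped at 11.7 mm, which matches the rib. Lift off at right angles.

```bash
python3 -m jog '[[0.9,0,-2.9,0,0,0],[1.9,0,-5.9,0,0,0],[1.9,0,-5.9,0,0,0],[1.9,0,-5.9,0,0,0],[1.9,0,-5.9,0,0,0],[1.9,0,-5.9,0,0,0],[1.9,0,-5.9,0,0,0],[1.9,0,-5.9,0,0,0],[3.8,0,-11.8,0,0,0],[0,0,0,0,0,0],[0,0,0,0,0,0]]'
python3 - <<'E'
from h import *
np.set_printoptions(precision=0,suppress=True)
RB=Rq(YB,0);Rt=RB@FLIP@Ry(.32)
grip=O+RB@[-42,-2.6,19+50]
d,r=plan(grip+RB@[0,5,-9],Rt,14)
o=bot.get_obs();P,T=o['tool_pos'],rot(o['tcp_rot'])
for k in range(14):
    P=P+T@d;T=T@R.from_rotvec(r).as_matrix();Rs=T@Ry(-.32)@FLIP.T
    g=P-Rs@[0,5,-9]
    if k%2: print('grip',g,'tip board',RB.T@(g+Rs@[175,0,-19]-O),'stock end',RB.T@(g+Rs@[12,55,-27]-O))
print(o['contact_force'],o['grip_width'])
E
```

```text
time: 10.2
tool_pos: [491.3, -309.7, 113.9]
tcp_rot: [2.596, -0.277, 1.084]
contact_force: [0.1, -0.4, -1.7]
grip_width: 11.6
finger_force: 30.0
14 rows [17.16, -11.42, 4.84] [0.0452, 0.0088, -0.02] total [ 217. -196.   -0.] deg/row 2.88
grip [ 490. -271.  112.] tip board [ 189. -301.  155.] stock end [  79. -195.   76.]
grip [ 491. -230.  104.] tip board [ 191. -251.  134.] stock end [  69. -151.   66.]
grip [ 490. -189.   97.] tip board [ 189. -201.  114.] stock end [  55. -108.   57.]
grip [ 485. -148.   91.] tip board [ 182. -150.   96.] stock end [ 39. -66.  50.]
grip [ 477. -107.   87.] tip board [ 170. -100.   78.] stock end [ 19. -25.  45.]
grip [467. -67.  85.] tip board [154. -51.  63.] stock end [-4. 14. 42.]
grip [453. -27.  85.] tip board [133.  -3.  50.] stock end [-30.  52.  42.]
[ 0. -0. -2.] 11.62492676664442
```

```bash
python3 - <<'E'
from h import *
np.set_printoptions(precision=0,suppress=True)
RB=Rq(YB,0);Rt=RB@FLIP@Ry(.32)
o=bot.get_obs();P,T=o['tool_pos'],rot(o['tcp_rot'])
P1=P+[-45,100,15];plan(P1,T,4)
grip=O+RB@[-60,-2.6,19+45]
d,r=plan(grip+RB@[0,5,-9],Rt,10,P1,T);P=P1
for k in range(10):
    P=P+T@d;T=T@R.from_rotvec(r).as_matrix();Rs=T@Ry(-.32)@FLIP.T
    g=P-Rs@[0,5,-9]
    if k%2: print('grip',g,'tip board',RB.T@(g+Rs@[175,0,-19]-O),'stock end',RB.T@(g+Rs@[12,55,-27]-O))
E
```

```text
4 rows [17.22, -19.01, -10.37] [0.0, 0.0, 0.0] total [ 69. -76. -42.] deg/row 0.00
10 rows [15.5, -10.33, 7.97] [0.0633, 0.0123, -0.028] total [ 142. -136.   35.] deg/row 4.03
grip [ 448. -175.  123.] tip board [ 135. -210.  160.] stock end [  19. -106.   86.]
grip [ 452. -138.  109.] tip board [ 142. -159.  129.] stock end [ 10. -65.  70.]
grip [ 451. -100.   97.] tip board [ 141. -107.   99.] stock end [ -4. -24.  56.]
grip [445. -62.  88.] tip board [132. -55.  71.] stock end [-24.  15.  45.]
grip [435. -24.  80.] tip board [115.  -3.  45.] stock end [-48.  52.  37.]
```

```bash
python3 -m jog '[[8.6,-9.5,-5.2,0,0,0],[17.2,-19,-10.4,0,0,0],[17.2,-19,-10.4,0,0,0],[17.2,-19,-10.4,0,0,0],[8.6,-9.5,-5.2,0,0,0],[0,0,0,0,0,0]]' && python3 -m jog '[[15.5,-10.3,8,0.063,0.012,-0.028],[15.5,-10.3,8,0.063,0.012,-0.028],[15.5,-10.3,8,0.063,0.012,-0.028],[15.5,-10.3,8,0.063,0.012,-0.028],[15.5,-10.3,8,0.063,0.012,-0.028],[15.5,-10.3,8,0.063,0.012,-0.028],[15.5,-10.3,8,0.063,0.012,-0.028],[15.5,-10.3,8,0.063,0.012,-0.028],[15.5,-10.3,8,0.063,0.012,-0.028],[15.5,-10.3,8,0.064,0.012,-0.028],[0,0,0,0,0,0],[0,0,0,0,0,0]]'
python3 - <<'E'
from h import *
RB=Rq(YB,0);Rt=RB@FLIP@Ry(.32)
plan(O+RB@[-18,-2.6,19+8]+RB@[0,5,-9],Rt,8);print(bot.get_obs()['joint_positions'].round(2))
E
```

```text
time: 10.8
tool_pos: [445.8, -208.4, 128.8]
tcp_rot: [2.597, -0.278, 1.085]
contact_force: [-0.6, 0.1, -1.6]
grip_width: 11.6
finger_force: 30.0
time: 12.0
tool_pos: [438.0, -20.1, 70.3]
tcp_rot: [3.139, -0.317, 1.395]
contact_force: [-0.4, -0.3, -0.6]
grip_width: 11.5
finger_force: 30.0
8 rows [-1.35, 5.03, 4.34] [0.0004, 0.0004, -0.0001] total [-10.7  40.2  34.8] deg/row 0.03
[-0.45  0.42  1.98  0.41  0.87 -0.56]
```

```bash
python3 -m jog '[[-1.3,5,4.1,0,0,0],[-1.3,5,4.1,0,0,0],[-1.3,5,4.1,0,0,0],[-1.3,5,4.1,0,0,0],[-1.3,5,4.1,0,0,0],[-1.3,5,4.1,0,0,0],[-1.3,5,4.1,0,0,0],[-1.3,5,4.1,0,0,0],[0,0,0,0,0,0],[0,0,0,0,0,0]]'
python3 - <<'E'
from h import *
RB=Rq(YB,0);Rt=RB@FLIP@Ry(.32)
plan(O+RB@[-18,-2.6,19+8]+RB@[0,5,-9],Rt,1)
t=[]
for c in('top','side'):
    im=np.ascontiguousarray(bot.capture(c)[:,:,::-1]);cv2.imwrite(f'pics/{c}1.png',im)
    t.append(rect(c,im,O,YB,26,np.arange(200,-60,-.6),np.arange(80,-100,-.47)))
cv2.imwrite('pics/h1.png',np.hstack(t))
E
```

```text
time: 13.0
tool_pos: [476.1, -25.7, 36.1]
tcp_rot: [3.141, -0.318, 1.395]
contact_force: [-0.7, 0.2, -1.5]
grip_width: 11.9
finger_force: 30.0
1 rows [-1.09, 1.72, 1.81] [0.0007, 0.0024, -0.0009] total [-1.1  1.7  1.8] deg/row 0.15
```

View pics/h1.png

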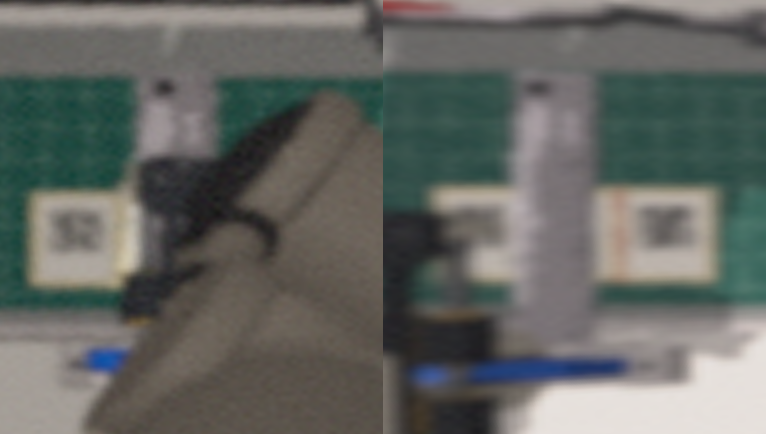

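The blade hovers over the board, parallel to it. Its ruled edge is at column ≈217 in the top view and ≈595 in the side view, close to the line; the stock is still in front of the edge. Lower it and measure again.

```bash
python3 -m jog '[[-0.8,0,2.5,0,0,0],[-0.8,0,2.5,0,0,0],[-0.8,0,2.4,0,0,0],[0,0,0,0,0,0],[0,0,0,0,0,0]]'
cat > m.py <<'E'
from h import *
import sys
k=sys.argv[1];zu=float(sys.argv[2])  # blade underside height
RB=Rq(YB,0);o=bot.get_obs();T=rot(o['tcp_rot']);Rs=T@Ry(-.32)@FLIP.T
print('grip board frame',(RB.T@(o['tool_pos']-Rs@[0,5,-9]-O)).round(1),'rot err',R.from_matrix(RB.T@Rs).as_rotvec().round(4),o['contact_force'].round(1))
for c in('top','side'):
    im=np.ascontiguousarray(bot.capture(c)[:,:,::-1]);cv2.imwrite(f'pics/{c}{k}.png',im);im=im.astype(np.float32)
    for x0,x1 in((88,105),(105,125),(125,145)):
        ys=np.arange(40,-45,-.25);res=[]
        for z in(zu+3,zu):
            a=rect(c,im,O,YB,z,np.arange(x0,x1,1.),ys);g=(a[...,1]-a[...,2]).mean(0)  # green minus red
            d=np.gradient(cv2.GaussianBlur(g[None],(0,0),3)[0]);lo=d[:200].argmin();hi=200+d[200:].argmax() if d[200:].size else 0
            i=d.argmin();j=d.argmax();res.append((float(ys[i]),float(ys[j])))
        print(c,x0,'top-face',res[0],'under',res[1])
E
python3 m.py 2 18
```

```text
time: 13.6
tool_pos: [476.2, -25.8, 28.3]
tcp_rot: [3.141, -0.318, 1.395]
contact_force: [-0.3, -0.2, -1.2]
grip_width: 11.5
finger_force: 30.0
grip board frame [-19.6  -2.2  21.4] rot err [-0.0025 -0.0007 -0.0013] [-0.3 -0.2 -1.2]
top 88 top-face (22.5, -34.0) under (22.75, -34.0)
top 105 top-face (17.5, -22.25) under (17.75, -22.25)
top 125 top-face (16.5, -23.5) under (16.75, -23.25)
side 88 top-face (19.0, -24.5) under (22.5, -21.0)
side 105 top-face (19.25, -24.0) under (22.75, -20.75)
side 125 top-face (16.0, -23.5) under (19.5, -20.25)
```

```bash
python3 -m jog '[[0,2,0,0,0,0],[0,2,0,0,0,0],[0,1,0,0,0,0],[0,0,0,0,0,0]]'|grep -E 'pos|force' ; for i in 1; do python3 -m jog '[[0,1,0,0,0,0],[0,0,0,0,0,0]]'|grep -E 'pos|contact'; done; python3 -m jog '[[0,0.6,0,0,0,0],[0,0,0,0,0,0]]'|grep -E 'pos|contact'
```

```text
tool_pos: [481.4, -26.8, 28.5]
contact_force: [-0.3, -0.2, -1.4]
finger_force: 30.0
tool_pos: [482.2, -26.9, 28.5]
contact_force: [0.2, -0.5, -1.6]
tool_pos: [482.7, -27.0, 28.4]
contact_force: [0.1, 0.8, -1.6]
```

```bash
python3 -m jog '[[0,0.6,0,0,0,0],[0,0,0,0,0,0]]'|grep -E 'pos|contact';python3 m.py 3 18 | head -1
```

```text
tool_pos: [482.9, -26.9, 28.4]
contact_force: [-1.8, 0.6, -2.1]
grip board frame [-12.8  -2.1  21.4] rot err [-0.0023  0.     -0.0011] [-1.8  0.6 -2.1]
```

```bash
python3 -m jog '[[0,-0.6,0,0,0,0],[-0.3,0,1,0,0,0],[-0.3,0,0.9,0,0,0],[0,0,0,0,0,0]]'|grep -E 'pos|contact'; python3 -m jog '[[-0.15,0,0.5,0,0,0],[0,0,0,0,0,0]]'|grep -E 'pos|contact';  python3 -m jog '[[-0.15,0,0.5,0,0,0],[0,0,0,0,0,0]]'|grep -E 'pos|contact'
```

```text
tool_pos: [482.8, -27.0, 26.4]
contact_force: [-0.6, -0.3, -2.2]
tool_pos: [482.8, -27.0, 26.3]
contact_force: [-2.3, -0.3, 3.8]
tool_pos: [482.8, -27.0, 26.2]
contact_force: [-4.1, -1.6, 10.1]
```

```bash
python3 -m jog '[[0.15,0,-0.5,0,0,0],[0,0.3,0,0,0,0],[0,0,0,0,0,0]]'|grep -E 'pos|contact'; python3 m.py 4 16; python3 - <<'E'
from h import *
t=[]
for c in('top','side'):
    im=cv2.imread(f'pics/{c}4.png');t.append(rect(c,im,O,YB,16,np.arange(160,-30,-.35),np.arange(20,-60,-.21)))
cv2.imwrite('pics/h4.png',np.hstack(t))
E
```

```text
tool_pos: [482.8, -27.0, 26.3]
contact_force: [-4.8, -0.6, 7.3]
grip board frame [-12.9  -2.2  19.3] rot err [-0.0024 -0.0006 -0.001 ] [-4.8 -0.6  7.3]
top 88 top-face (25.75, 31.5) under (26.75, 31.75)
top 105 top-face (16.75, -22.0) under (17.0, -21.75)
top 125 top-face (16.0, -23.5) under (16.25, -23.5)
side 88 top-face (17.0, -26.0) under (20.5, -22.75)
side 105 top-face (17.5, -25.75) under (21.0, -22.5)
side 125 top-face (18.0, -25.5) under (21.5, -22.0)
```

View pics/h4.png

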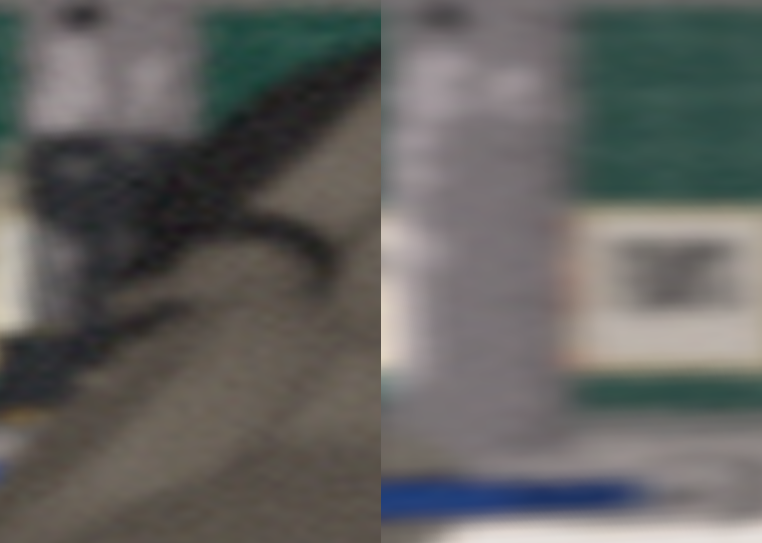

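The blade is down on the mat. In the side view (right) the ruled edge is at column ≈560, with an orange remnant of the line beside it at 565-578. I'll work out what fraction of the line is still visible.

```bash
python3 - <<'E'
from h import *
np.set_printoptions(precision=1,suppress=True,linewidth=170)
ys=np.arange(-12,-32,-.5);print(ys)
for k in(0,4):
    im=cv2.imread(f'pics/side{k}.png').astype(np.float32)
    for x0,x1 in((33,55),(55,80)):
        a=rect('side',im,O,YB,16,np.arange(x0,x1,1.),ys).mean(0);print(k,x0,'r-g',a[:,2]-a[:,1]);print('      lum',a.mean(1))
    a=rect('side',im,O,YB,16,np.arange(90,125,1.),ys).mean(0);print(k,'mat g-r',a[:,1]-a[:,2])
E
```

```text
[-12.  -12.5 -13.  -13.5 -14.  -14.5 -15.  -15.5 -16.  -16.5 -17.  -17.5 -18.  -18.5 -19.  -19.5 -20.  -20.5 -21.  -21.5 -22.  -22.5 -23.  -23.5 -24.  -24.5 -25.  -25.5
 -26.  -26.5 -27.  -27.5 -28.  -28.5 -29.  -29.5 -30.  -30.5 -31.  -31.5]
0 33 r-g [ 7.4  7.9  8.5  9.1  9.8 10.5 11.2 12.2 13.2 14.4 15.7 17.  18.2 19.3 20.2 21.  21.4 21.6 21.4 20.8 20.1 19.1 17.9 16.6 15.3 14.  12.7 11.6 10.7  9.9  9.3  8.8  8.3
  7.8  7.4  6.9  6.6  6.5  6.6  6.6]
      lum [223.1 222.2 221.2 220.  218.8 217.6 216.1 214.6 213.  211.4 209.7 208.  206.6 205.3 204.2 203.5 203.2 203.4 204.  205.2 206.6 208.3 210.2 212.1 214.1 216.  217.7 219.3
 220.5 221.4 222.1 222.5 222.9 223.  223.1 223.2 223.1 222.9 222.4 221.8]
0 55 r-g [ 8.   8.4  8.8  9.3  9.9 10.7 11.6 12.8 14.3 15.8 17.4 19.  20.5 21.8 22.8 23.5 23.8 23.7 23.  22.1 20.8 19.5 18.  16.6 15.3 14.3 13.6 13.1 12.8 12.6 12.5 12.3 12.
 11.5 11.  10.5 10.   9.6  9.3  8.9]
      lum [220.1 220.7 220.6 219.9 218.7 217.3 215.7 214.1 212.6 210.9 209.2 207.4 205.8 204.3 203.1 202.2 201.7 201.8 202.6 203.7 205.2 206.6 208.  209.1 209.8 210.  210.  210.
 20
[... 726 characters left out ...]
0.  169.9 169.5 169. ]
4 55 r-g [ 7.5  7.9  8.4  8.8  9.4 10.  10.7 11.5 12.4 13.3 14.1 15.  15.7 16.3 16.8 17.2 17.3 17.3 17.  16.6 16.  15.4 14.6 13.9 13.1 12.3 11.6 11.1 10.6 10.1  9.7  9.3  8.8
  8.2  7.7  7.3  7.1  6.8  6.7  6.5]
      lum [113.2 113.  112.8 112.7 112.9 113.3 114.1 115.3 116.8 118.4 119.9 121.4 123.1 125.  127.3 130.  133.  136.2 139.2 142.1 144.7 147.1 149.3 151.3 153.1 154.4 155.3 155.7
 155.6 155.  154.1 152.9 151.3 149.5 147.4 145.4 143.4 141.3 139.3 137. ]
4 mat g-r [-6.5 -6.4 -6.2 -5.9 -5.4 -4.8 -4.2 -3.7 -3.2 -2.7 -2.  -1.2 -0.   1.5  3.2  4.8  6.4  7.9  9.4 11.  12.7 14.7 16.8 18.7 20.3 21.7 22.8 23.8 24.8 25.8 26.8 27.8 28.5
 29.  29.3 29.4 29.4 29.4 29.4 29.4]
```

The line is still about 70-85% visible right at the edge, so the ruled edge is within ~0.5 mm of the line and the stock is in contact. Release and check.

```bash
python3 -m jog '[[0.1,0,-0.3,0,0,0],[0,0,0,0,0,0],[0,0,0,0,0,0],[0,0,0,0,0,0],[0,0,0,0,0,0]]' 40 && python3 -m jog '[[1.5,0,-4.8,0,0,0],[3,0,-9.5,0,0,0],[6,0,-19,0,0,0],[6,0,-19,0,0,0],[6,0,-19,0,0,0],[12,0,-38,0,0,0],[12,0,-38,0,0,0],[0,0,0,0,0,0]]'
python3 - <<'E'
from h import *
np.set_printoptions(precision=1,suppress=True,linewidth=170)
ys=np.arange(-12,-32,-.5);t=[]
for c in('top','side'):
    im=np.ascontiguousarray(bot.capture(c)[:,:,::-1]);cv2.imwrite(f'pics/{c}5.png',im);t.append(cv2.resize(rect(c,im,O,YB,16,np.arange(215,-45,-.5),np.arange(80,-80,-.42)),None,fx=1,fy=1));f=im.astype(np.float32)
    for x0,x1 in((33,55),(55,80)):
        a=rect(c,f,O,YB,16,np.arange(x0,x1,1.),ys).mean(0);print(c,x0,'r-g',(a[:,2]-a[:,1])[4:30]);print('      lum',a.mean(1)[4:30])
    print(c,'tab',[(round(float(d['p']),2),d['pixel']) for d in bot.outline_of('clamp_tab',c)[:2]])
cv2.imwrite('pics/h5.png',np.hstack(t))
E
```

```text
time: 16.5
tool_pos: [483.1, -27.0, 26.2]
tcp_rot: [3.141, -0.317, 1.395]
contact_force: [-0.5, -0.1, 0.2]
grip_width: 36.3
finger_force: 0.0
time: 17.3
tool_pos: [485.1, -29.8, 186.3]
tcp_rot: [3.13, -0.315, 1.398]
contact_force: [-0.3, 0.8, -0.7]
grip_width: 36.4
finger_force: 0.0
top 33 r-g [7.2 7.  6.7 6.6 6.6 6.7 6.9 7.2 7.5 7.6 7.7 7.6 7.5 7.3 7.2 7.2 7.3 7.4 7.6 7.8 7.8 7.8 7.6 7.3 6.9 6.7]
      lum [75.8 75.1 74.7 74.5 74.6 74.8 74.8 74.7 74.7 74.8 75.2 75.6 76.  76.3 76.5 76.5 76.5 76.3 76.  75.8 75.6 75.6 75.7 75.7 75.5 75.3]
top 55 r-g [8.8 8.8 8.7 8.6 8.5 8.3 8.1 7.9 7.7 7.5 7.3 7.1 6.8 6.6 6.4 6.4 6.4 6.5 6.7 6.8 6.9 6.9 6.8 6.6 6.4 6.1]
      lum [90.5 89.9 89.4 88.7 88.1 87.4 86.7 86.  85.3 84.5 83.7 82.9 82.1 81.3 80.5 79.5 78.4 77.2 76.1 75.1 74.1 73.1 72.  71.  70.1 69.2]
top tab [(0.64, [259.0, 147.8]), (0.29, [241.4, 200.0])]
side 33 r-g [12.  12.7 13.4 14.2 15.1 16.  16.9 17.8 18.7 19.5 20.1 20.4 20.5 20.3 19.7 18.8 17.7 16.4 15.  13.5 12.1 10.7  9.4  8.4  7.6  7.2]
      lum [150.7 150.7 151.1 152.2 154.2 157.  160.2 163.4 166.6 170.1 173.8 178.  182.6 187.8 193.2 198.1 202.4 206.1 209.4 212.6 215.6 218.6 221.7 224.4 226.1 227.2]
side 55 r-g [12.8 13.5 14.2 15.1 16.1 17.  17.9 18.8 19.6 20.2 20.6 20.7 20.5 20.1 19.3 18.3 17.1 15.9 14.7 13.5 12.4 11.6 11.  10.8 10.7 10.7]
      lum [155.5 155.7 156.3 157.5 159.  160.6 162.1 163.7 165.6 167.9 170.7 174.2 178.4 182.8 187.2 191.3 195.3 199.  202.5 205.7 208.6 211.  212.6 213.4 213.7 213.3]
side tab [(0.57, [328.7, 201.6]), (0.36, [302.8, 228.6])]
```

View pics/h5.png

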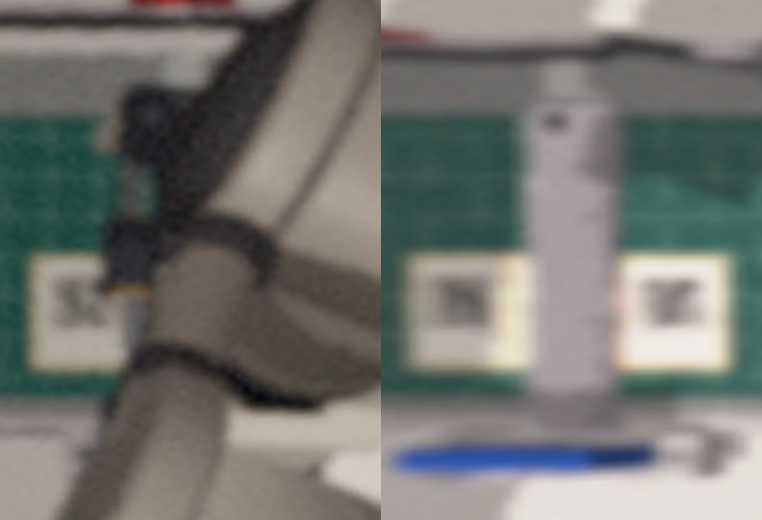

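The square stayed put, and the tab is visible at the top edge. Now find the tab and plan the clamp move.

```bash
cat >> h.py <<'E'
RB=Rq(YB,0);RC=R.from_euler('xyz',[np.pi,0,YB]).as_matrix()
E
python3 - <<'E'
from h import *
np.set_printoptions(precision=1,suppress=True)
p,e=tri([262.9,142.5],[331.2,197.2]);print('tab',p,e,RB.T@(p-O))
for c,uv in(('top',[262.9,142.5]),):print(RB.T@(bp(c,uv,111)[0]-O))
o=bot.get_obs();P,T=o['tool_pos'],rot(o['tcp_rot']);print(o['joint_positions'])
yt=(RB.T@(p-O))[1]
P1=O+RB@[215,yt,174]
d,r=plan(P1,RC,16);
for k in range(16):
    P=P+T@d;T=T@R.from_rotvec(r).as_matrix()
    if k%3==0 or k==15: print(P,RB.T@(P-O),np.hypot(*P[:2]))
E
```

```text
tab [683.1 -65.8 109.2] 1.2740688684512382 [191.1  -0.6  93.2]
[189.8  -0.8  95. ]
[-0.4  0.3  1.7  0.3  1.2 -0.4]
16 rows [10.65, 11.74, 0.66] [-0.0156, -0.0156, 0.0972] total [  1.8 228.5  -9.9] deg/row 5.71
[495.2 -20.4 182.8] [ -1.8  11.4 166.8] 495.6595067298828
[539.4  -4.2 188.8] [ 38.9  35.1 172.8] 539.4327961691445
[586.7  -1.3 192. ] [ 84.9  46.2 176. ] 586.6581015676697
[632.9 -12.  192.8] [132.3  43.7 176.8] 632.9788911346512
[674.  -35.5 191.9] [176.9  27.7 175.9] 674.9750068459664
[706.6 -70.  190. ] [215.   -0.6 174. ] 710.0766376168123
```

```bash
python3 -m jog '[[10.6,11.7,0.7,-0.016,-0.016,0.097],[10.6,11.7,0.7,-0.016,-0.016,0.097],[10.6,11.7,0.7,-0.016,-0.016,0.097],[10.6,11.7,0.7,-0.016,-0.016,0.097],[10.6,11.7,0.7,-0.016,-0.016,0.097],[10.6,11.7,0.7,-0.016,-0.016,0.097],[10.6,11.7,0.7,-0.016,-0.016,0.097],[10.6,11.7,0.7,-0.016,-0.016,0.097]]' 0 && python3 -m jog '[[10.6,11.7,0.7,-0.016,-0.016,0.097],[10.6,11.7,0.7,-0.016,-0.016,0.097],[10.6,11.7,0.7,-0.016,-0.016,0.097],[10.6,11.7,0.7,-0.016,-0.016,0.097],[10.6,11.7,0.7,-0.016,-0.016,0.097],[10.6,11.7,0.7,-0.016,-0.016,0.097],[10.6,11.7,0.7,-0.016,-0.016,0.097],[10.6,11.7,0.7,-0.016,-0.016,0.097],[0,0,0,0,0,0],[0,0,0,0,0,0]]'
python3 - <<'E'
from h import *
plan(O+RB@[216,-.7,82],RC,5);o=bot.get_obs();print((RB.T@(o['tool_pos']-O)).round(1),o['joint_positions'].round(2))
E
```

```text
time: 18.3
tool_pos: [602.4, -3.2, 191.2]
tcp_rot: [-3.078, -0.154, 0.597]
contact_force: [0.8, -0.3, -0.1]
grip_width: 0.4
finger_force: 0.0
time: 19.3
tool_pos: [705.8, -69.6, 188.7]
tcp_rot: [3.133, 0.002, -0.171]
contact_force: [-0.0, 0.1, -0.6]
grip_width: 0.2
finger_force: 0.0
5 rows [0.39, -0.01, 18.15] [0.0016, 0.0003, 0.0009] total [ 2.  -0.4 90.7] deg/row 0.11
[214.2  -0.3 172.7] [-0.2   0.72  0.98 -0.01  1.44  1.54]
```

```bash
python3 -m jog '[[0.4,0,18.1,0,0,0],[0.4,0,18.1,0,0,0],[0.4,0,18.1,0,0,0],[0.4,0,18.1,0,0,0],[0.4,0,18.1,0,0,0],[0,0,0,0,0,0]]' && python3 -m jog '[[-8,0,0,0,0,0],[-8,0,0,0,0,0],[-8,0,0,0,0,0],[-8,0,0,0,0,0],[-8,0,0,0,0,0],[-8,0,0,0,0,0]]' && python3 -m jog '[[-8,0,0,0,0,0],[-8,0,0,0,0,0],[-8,0,0,0,0,0],[-8,0,0,0,0,0],[-6,0,0,0,0,0],[0,0,0,0,0,0]]'
python3 - <<'E'
from h import *
o=bot.get_obs();print((RB.T@(o['tool_pos']-O)).round(1))
for c in('top','side'):
    im=np.ascontiguousarray(bot.capture(c)[:,:,::-1]);cv2.imwrite(f'pics/{c}6.png',im)
    print(c,[(round(float(d['p']),2),d['pixel']) for d in bot.outline_of('clamp_tab',c)[:2]])
down=O+RB@[183-85,-.7,12];print('tab if down',pj('side',down),pj('top',down))
E
```

```text
time: 19.9
tool_pos: [706.1, -70.0, 97.0]
tcp_rot: [3.133, 0.005, -0.171]
contact_force: [-0.6, 0.5, 0.9]
grip_width: 0.4
finger_force: 0.0
time: 20.5
tool_pos: [660.7, -62.7, 100.6]
tcp_rot: [3.133, -0.002, -0.172]
contact_force: [1.1, 0.7, -0.3]
grip_width: 0.7
finger_force: 0.7
time: 21.1
tool_pos: [622.9, -56.1, 100.2]
tcp_rot: [3.133, -0.001, -0.173]
contact_force: [0.6, 0.2, 0.5]
grip_width: 0.4
finger_force: 0.0
[130.1  -1.4  84.2]
top [(0.63, [283.8, 173.0])]
side [(0.79, [307.3, 219.0])]
tab if down [[296.80195666 218.65403998]] [[259.23130007 184.8471465 ]]
```

```bash
python3 -m jog '[[-6,0,0,0,0,0],[-4,0,0,0,0,0],[0,0,0,0,0,0],[0,0,-20,0,0,0],[0,0,-40,0,0,0],[0,0,-40,0,0,0],[-30,0,-30,0,0,0],[-40,0,0,0,0,0],[-40,0,0,0,0,0],[-40,0,0,0,0,0],[0,0,0,0,0,0]]'
python3 - <<'E'
from h import *
im=np.ascontiguousarray(bot.capture('side')[:,:,::-1]);cv2.imwrite('pics/side7.png',im)
print([(round(float(d['p']),2),d['pixel']) for d in bot.outline_of('clamp_tab','side')[:2]])
cv2.imwrite('pics/v7.png',cv2.resize(im[175:275,235:365],(780,600),interpolation=2))
E
```

```text
time: 22.4
tool_pos: [461.5, -26.3, 229.9]
tcp_rot: [3.133, 0.002, -0.172]
contact_force: [0.1, -0.8, -0.8]
grip_width: 0.5
finger_force: 0.0
[(0.79, [307.4, 219.6])]
```

View pics/v7.png

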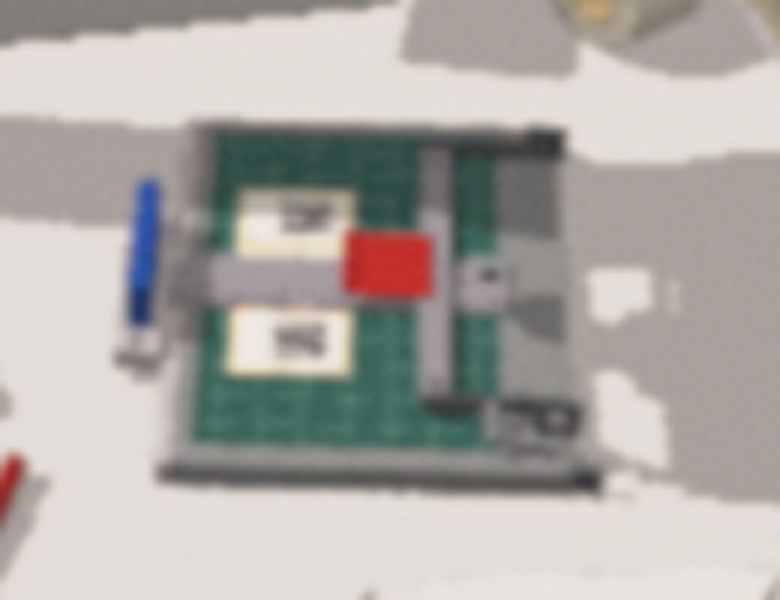

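The bar is down across the blade near the tip, and the ruled edge is by the line. I need to check that the stock is still flush, so I'll compare the rib pose before and after the snap.

```bash
cat > f.py <<'E'
from h import *
import sys
from scipy.optimize import least_squares
np.set_printoptions(precision=2,suppress=True)
def fit(fn,c):
    im=cv2.imread(fn).astype(float);g=pj(c,O+RB@[-12,-2.6,19])[0].astype(int);m=np.zeros((420,560));s=np.s_[g[1]-25:g[1]+25,g[0]-25:g[0]+25]
    m[s]=(im[s][...,0]-im[s][...,2]>25);M,A=mom(m)
    def f(p): return mom(ribrend(c,O+RB@[p[0],p[1],19],Rq(YB+p[2]/100,0)))[0]-M
    def w(d): return (d+5*np.pi)%(10*np.pi)-5*np.pi
    q=least_squares(lambda p:np.r_[f(p)[:2],w(f(p)[2])],[-12.5,-2.6,0.1],diff_step=.5);print(fn,'x,y,yaw/100',q.x,q.fun,'area',A)
for a in sys.argv[1:]: fit(a,'top' if 'top' in a else 'side')
E
python3 f.py pics/side4.png pics/side5.png pics/side7.png
```

```text
pics/side4.png x,y,yaw/100 [  3.42 -32.73   0.1 ] [ 0.14 -0.18  6.58] area 118.0
pics/side5.png x,y,yaw/100 [  2.08 -26.05  46.9 ] [ 0.02  0.01 -0.01] area 157.0
pics/side7.png x,y,yaw/100 [  3.51 -23.1    0.1 ] [-0.07 -0.1   5.62] area 162.0
```

```bash
python3 - <<'E'
from h import *
np.set_printoptions(precision=0,suppress=True)
q=lambda P:((pj('side',O+np.array(P,float)@RB.T)-[235,175])*6+2.5)
print('rib top',q([[-18,37.4,32],[-6,37.4,32],[-6,-42.6,32],[-18,-42.6,32]]))
print('rib bot',q([[-18,-42.6,5],[-6,-42.6,5],[-18,37.4,5]]))
print('stock top',q([[-24,52.4,5],[0,52.4,5],[0,-57.6,5],[-24,-57.6,5]]))
print('board front',q([[0,125,0],[0,52,0],[0,-58,0],[0,-125,0]]))
print('blade',q([[0,-20.6,3],[163,-20.6,3],[163,15.4,3]]))
for n in(5,7):
    im=cv2.imread(f'pics/side{n}.png').astype(int);m=(im[...,0]-im[...,2]>25)[195:245,245:275];v,u=np.nonzero(m)
    for r in range(50):
        k=np.nonzero(m[r])[0]
        if len(k) and r%4==0: print(n,'row',(195+r-175)*6+2.5,'cols',(k.min()+10)*6,(k.max()+11)*6)
E
```

```text
rib top [[136. 177.]
 [161. 177.]
 [150. 287.]
 [124. 286.]]
rib bot [[126. 329.]
 [151. 330.]
 [138. 219.]]
stock top [[128. 199.]
 [176. 200.]
 [162. 352.]
 [111. 350.]]
board front [[185. 117.]
 [176. 208.]
 [162. 360.]
 [153. 461.]]
blade [[167. 302.]
 [509. 309.]
 [507. 259.]]
5 row 194.5 cols 132 162
5 row 218.5 cols 132 162
5 row 242.5 cols 126 222
5 row 266.5 cols 126 156
5 row 290.5 cols 126 150
5 row 314.5 cols 132 150
5 row 338.5 cols 210 216
5 row 362.5 cols 204 216
5 row 386.5 cols 204 240
5 row 410.5 cols 198 240
7 row 194.5 cols 132 162
7 row 218.5 cols 132 228
7 row 242.5 cols 132 156
7 row 266.5 cols 126 156
7 row 290.5 cols 126 150
7 row 314.5 cols 132 150
7 row 338.5 cols 210 216
7 row 362.5 cols 204 216
7 row 386.5 cols 204 240
7 row 410.5 cols 198 240
```

The rib's columns are the same before and after the snap and match the flush prediction (132-162). The blade end is at (508, 258-310), as predicted. The robot is clear, so I'm handing in.

```bash
python3 -c "
from plant import bot
print(bot.close_job())"
```

```text
the job is handed in; nothing more can be done
None
```

I laid the square on the board with its stock against the front edge and its ruled edge within about half a millimetre of the red line, let go of it, snapped the bar down over the blade, and handed the job in; the tubes and marker were not touched.

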